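# Close a hand capsule filler: fit the cap tray on its dowels and hold it pressed

### The arm

A 7-joint arm with a two-finger parallel gripper is mounted at the origin on the work surface. World frame = base frame: x ahead of the robot, y to its left, z up, the work surface at z = 0. Lengths are in m, angles in rad, forces in N, time in s.
With the tool pointing down it reaches from about 0.35 to 0.9 m from the base axis. Payload 7.2 kg.
Tool frame: the origin (TCP) lies midway between the tips of the shut fingers; the grasp point (between the pads) lies 19 mm behind it; y points along the fingers, z is the direction in which the jaws open and shut, and the axes are right-handed (so a half turn about y gives the same grasp; the last joint's range is limited). The gripper opens to 85 mm and grips with 20 to 120 N. Pads are 22 mm wide; open, the fingers measure 114 mm over their backs; the gripper's body (76 mm by 85 mm) begins 54 mm behind the grasp point. The pads swing forward as they close: fully open they stand 13 mm farther back than shut.
Start: joints at [-1.316, 0.411, -0.013, 1.596, 0.006, 1.134, -0.082], TCP at [0.198, 0.593, 0.195] pointing down, gripper open.
Joint ranges: [-2.95, 2.95], [-0.29, 1.99], [-1.47, 1.44], [0.14, 2.54], [-1.03, 4.17], [0.13, 1.85], [-2.86, 2.86]. Speed limits (rad/s): [2.39, 2.39, 3.01, 3.01, 3.14, 3.14, 3.14].

### API

Orientations are given as a 3x3 rotation matrix whose columns are the frame's x, y, z axes.
In Python, from plant import ctrl, fingers, solver, observe, optics, ticket gives the robot as it stands. Calls block until the motion is done:
- ctrl.move_pose(position, orientation): joint-space move of the TCP to a pose.
- ctrl.movel(position, rate=0.15, rotation=None, threshold=None): straight line of the TCP; rotation=None keeps the orientation; rate is the mean speed in m/s. With threshold (N) it stops when the force on the tool has changed by that much, and returns True; else False.
- ctrl.set_joints(angles): joint-space move.
- fingers.set_gripper(opening, f_grip=None): finger opening in m; f_grip is the grip in N (None keeps the last); returns when the fingers have stopped.
- ctrl.dwell(seconds).
- solver.solve_ik(position, orientation): joint angles nearest the present ones, or None.
- observe(): the state.
- optics.read_camera(name): name is "scene" or "top" or "wrist"; returns a dict with "img" (384x512x3 uint8, blue, green, red), "camera_matrix" (3x3 intrinsics, pixels), "eye" and "orientation" of the camera in the world. Camera axes: x right, y down, z forward; pixel columns grow to the right and rows downward; lengths in m; the calibration is good to about 2 mm. A picture is of the moment at which its call begins. There is no depth.
A pose or a line that the arm cannot do raises ctrl.Unreachable and nothing moves.
- ticket.sign_off(): hands the job in, once; it reports no verdict.
The state is a dict: "clock": time; "joint_pos": joint angles; "qvel": joint speeds; "joint_torque": joint torques, N m; "tool_pos": TCP position; "tool_rot": TCP orientation; "wrist_force": force on the tool from outside, world axes, zero at the start; "ft_torque": the same for the moment, N m; "width": finger opening in m.
Only numpy, scipy, OpenCV 4.12 (cv2) and the standard library are available. Lean on these libraries where they do the work, as an engineer would, in place of code of your own. Each camera call takes 0.05 s, during which the arm holds its last target. There are 200 camera calls.

### The job

The capsule bodies are filled: draw the carriage out from under the powder hopper by its black knob, all the way to its end stop. Then pick up the cap tray by its bow handle, set it on the body plate with both dowels in its holes, and press it straight down until the sprung plate bottoms. Finish still holding it pressed there, so that the capsules lock; leave everything else on the counter where it is.

Things in the scene. Friction and masses are not known exactly. Their poses are not given: they have to be found in the camera images.
- filler: The hand capsule filler, fixed to the counter where it stands: an aluminium base 200 x 400 x 18 mm on feet, two rails on top along its long side (its own y), and over its -y half an aluminium bridge with a clear powder hopper (underside 90 mm up, top of the hopper 155 mm up, from y = -155 to y = -45 mm, 186 mm wide in x). Origin: centre of its underside on the counter; z up. The carriage runs on the rails beneath the bridge.
- carriage (a joint): How far the carriage has been drawn out along the filler's own +y, in m: 0 fully under the hopper, 0.170 at its end stop. Runs freely with about 2.5 N of friction and stays where it is left. The carriage is an aluminium plate 140 x 150 mm with its top 38 mm above the counter and a tongue at its +y end that carries the knob.
- pull_knob (a point): The black pull knob of the carriage, an upright round knob 20 mm in diameter on a thin stem; this point is the middle of its gripping part, 62 mm above the counter (gripping part from 50 to 74 mm, rounded top at 77 mm, tongue top at 36 mm). It sits 115 mm from the carriage's middle on the filler's +y side, and moves with the carriage.
- body_plate (a joint): How far the body plate is pressed down into the carriage, in m: 0 at rest (up), 0.006 bottomed. Four springs hold it up: it begins to sink at about 6.5 N downward and bottoms at about 12.5 N (the cap tray's own weight, 2.5 to 4 N, counts towards this and alone does not move it).
- plate_top (a point): Centre of the top face of the body plate, a white plate 100 x 130 x 16 mm with 42 open filled capsule bodies, floating on springs on the carriage; at rest its top is 60 mm above the counter. Axes are the filler's: x across, y along the rails, z up. Two upright steel dowels, 8 mm in diameter, stand at x = 0, y = -54 and +54 mm; they rise 20 mm above the top face, the upper 8 mm tapering to a blunt point.
- cap_tray: The cap tray, loose on the counter: a white plate 100 x 130 x 16 mm with 42 dark brown cap ends showing on top and a steel bow handle. Origin: centre of its underside; z up, y along its 130 mm side. Two holes of 9.5 mm diameter go right through at x = 0, y = -54 and +54 mm; they go over the dowels, either way round. 0.25 to 0.42 kg. Home: its underside flat on the body plate's top face.
- tray_handle (a point): Middle of the cap tray's bow handle: a steel bar of 14 x 14 mm section, 88 mm long along the tray's y, its centre 58 mm above the tray's underside and 42 mm above its top face (35 mm of free space below the bar); 10 mm round posts carry it at y = -36 and +36 mm. Best pinched across the bar (along the tray's x) in the middle.
- tamper: Bystander: the tamper, a smaller white plate 90 x 110 mm standing on thin steel pins with a round black knob on top (57 mm high in all). Leave it alone. Origin: centre of its underside.
- spreader: Bystander: clear plastic powder spreader card 75 x 50 mm, lying flat, 14 mm high.
- capsule_jar: Bystander: amber jar with white lid, 60 mm in diameter, 85 mm high, behind the work area.
- rub_bottle: Bystander: blue bottle with white cap, 60 mm in diameter, 160 mm high.
- spatula: Bystander: steel spatula about 170 mm long, lying flat.
- mortar: Bystander: white porcelain bowl, 96 mm in diameter, 50 mm high.
- vial: Bystander: small amber vial, 28 mm in diameter, 50 mm high.
Mind the look-alikes: they are no part of the job. What is shaped like the cap_tray but green or orange is not meant.

How it is judged:
On the way, in this order (a step that is already met when the one before it is completed fails the run):
1. the carriage is drawn out to its end stop, the cap tray not yet on it (value of joint carriage above 0.165 m and horizontal distance between cap_tray and plate_top above 0.05 m), for 0.2 s.
2. the cap tray sits on the dowels, flat on the body plate (horizontal distance between cap_tray and plate_top below 0.003 m and z of cap_tray in the frame of plate_top between -0.002 and 0.002 m and angle between the y axis of cap_tray and the y axis of filler, either way round below 0.05 rad), for 0.1 s.
At the end, for the whole second after the job is handed in: Carriage within 5 mm of its end stop; cap tray flat on the body plate (2 mm), on both dowels, centred within 3 mm, turned under 0.05 rad, tilted under 0.04 rad; the gripper on the tray (over 2 N) keeps the sprung plate at least 5 of its 6 mm down through the last second (all of step 2 and value of joint carriage above 0.165 m and angle between cap_tray's own z axis and vertical below 0.04 rad and value of joint body_plate above 0.005 m and contact force between the fingers and cap_tray above 2 N); the arm keeps its last pose, push and grip.
It fails at once if a bystander is shifted by more than 30 mm (distance of any of tamper, spreader, capsule_jar, rub_bottle, spatula, mortar, vial from where it was at the start of the episode above 0.03 m).
It also fails if it takes over 61 s, if anything falls off the work surface, if the arm or the gripper's body presses on something with over 40 N, if the wrist force passes 120 N, or if a joint passes its speed limit or range.

## Working session

There is one attempt and no reset: what is moved stays moved. The work goes in short steps, each a Python script; the robot and the scene stay as the last script left them, time stands still between calls to the robot, and variables do not carry over. Pictures are saved under pics/ and viewed, about 8 in all and at most 12, crops included, and the job is handed in when it is done.

```bash
ls; mkdir -p pics; cat > h.py <<'E'
import numpy as np, cv2
from plant import ctrl, fingers, solver, observe, optics, ticket
def cam(n,save=None):
    c=optics.read_camera(n)
    if save: cv2.imwrite('pics/'+save+'.png',c['img'])
    return c
def ray(c,u,v):
    d=np.linalg.inv(c['camera_matrix'])@np.array([u,v,1.]); d=np.array(c['orientation'])@d
    return np.array(c['eye']),d/np.linalg.norm(d)
def onz(c,u,v,z):
    e,d=ray(c,u,v); return e+d*(z-e[2])/d[2]
def proj(c,p):
    q=np.array(c['orientation']).T@(np.array(p)-c['eye']); q=np.array(c['camera_matrix'])@q; return q[:2]/q[2]
def tri(*obs): # (c,u,v)...
    A=np.zeros((3,3));b=np.zeros(3);rs=[ray(*o) for o in obs]
    for e,d in rs:
        P=np.eye(3)-np.outer(d,d);A+=P;b+=P@e
    p=np.linalg.solve(A,b)
    return p,max(np.linalg.norm((np.eye(3)-np.outer(d,d))@(p-e)) for e,d in rs)
def down(a): # jaws open along world direction a (rad), tool y points down
    z=np.array([np.cos(a),np.sin(a),0]);y=np.array([0,0,-1.]);return np.c_[np.cross(y,z),y,z]
E
python3 - <<'E'
from h import *
np.set_printoptions(precision=3,suppress=True)
s=observe();print(s['clock'],s['tool_pos'],s['tool_rot'],s['width'],s['wrist_force'])
a=cam('scene');b=cam('top')
for c in(a,b):print(c['eye'],c['orientation'],c['camera_matrix'][0])
cv2.imwrite('pics/scene.png',cv2.resize(a['img'],(800,600),interpolation=cv2.INTER_CUBIC))
cv2.imwrite('pics/top.png',cv2.resize(b['img'],(800,600),interpolation=cv2.INTER_CUBIC))
import pickle;pickle.dump((dict(a),dict(b)),open('c0.pkl','wb'))
E
```

```text
pics
0.0 [0.198 0.592 0.194] [[ 0.948 -0.     0.317]
 [-0.317 -0.002  0.948]
 [ 0.    -1.    -0.002]] 0.0853557251042574 [-0.279 -0.644 -0.262]
[1.08  0.967 0.97 ] [[-0.842  0.356 -0.404]
 [ 0.539  0.542 -0.645]
 [-0.011 -0.761 -0.648]] [469.22    0.    254.492]
[0.458 0.067 1.36 ] [[-0.017 -0.998  0.061]
 [-1.     0.018  0.007]
 [-0.008 -0.061 -0.998]] [377.724   0.    257.717]
```

View pics/scene.png

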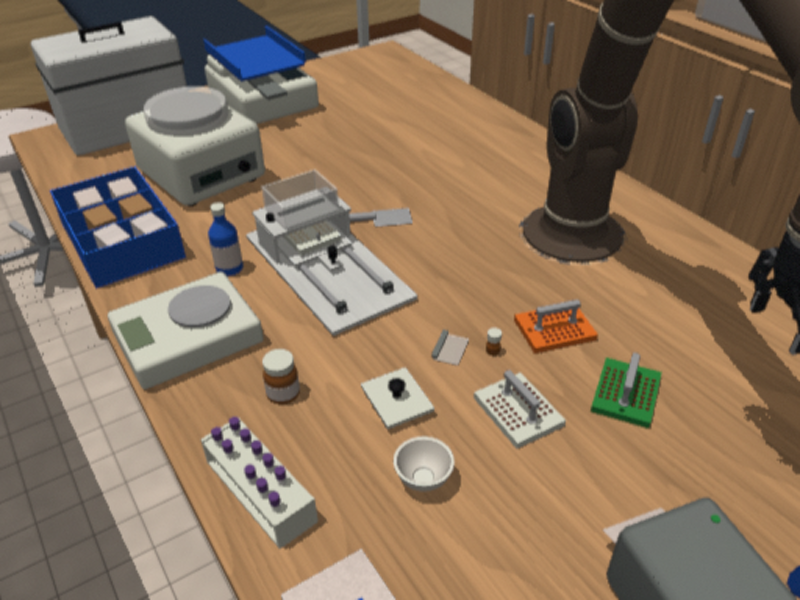

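View pics/top.png

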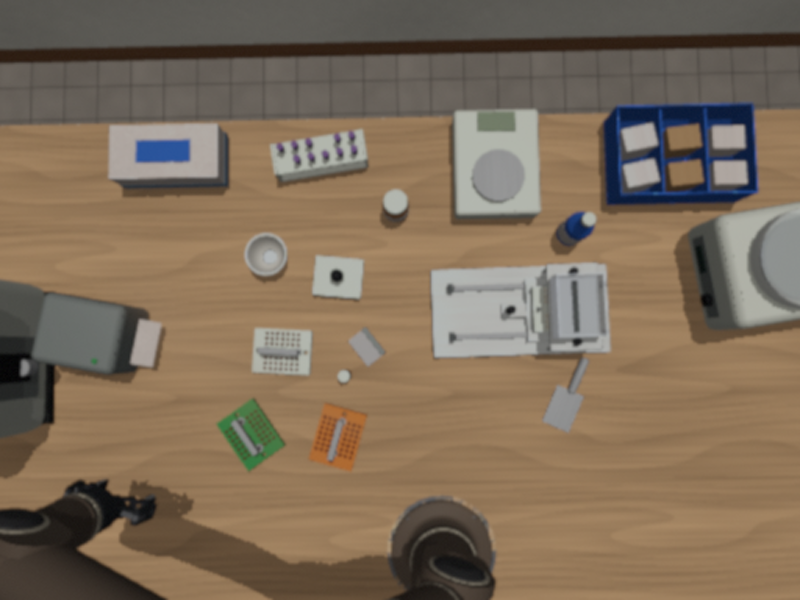

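The top view (800x600) shows the filler, with its hopper at (575,308), the knob at (508,311) and its open +y end to the left, about world +y.

Possible cap trays:
- **White plate with bow handle:** top (282,352), scene (520,408)
- **Green:** top (250,434)
- **Orange:** top (338,437)
- **White tamper with round knob:** top (338,277)

The white plate with the bow handle and brown caps fits the description. I'll measure it and check a crop.

```bash
cat > m.py <<'E'
from h import *
import pickle
np.set_printoptions(precision=4,suppress=True)
a,b=pickle.load(open('c0.pkl','rb'))
k=512/800
def blob(c,u,v,f):
    hsv=cv2.cvtColor(c['img'],cv2.COLOR_BGR2HSV);m=f(hsv).astype(np.uint8)
    m=cv2.morphologyEx(m,cv2.MORPH_CLOSE,np.ones((5,5)))
    n,l,st,ce=cv2.connectedComponentsWithStats(m)
    i=l[int(v),int(u)]; 
    cs,_=cv2.findContours((l==i).astype(np.uint8),cv2.RETR_EXTERNAL,cv2.CHAIN_APPROX_NONE)
    return i,st[i],max(cs,key=cv2.contourArea)
white=lambda h:(h[...,1]<60)&(h[...,2]>90)
for nm,u,v,z in(('tray',268*k,345*k,.016),('base',480*k,310*k,.02)):
    i,s,ct=blob(b,u,v,white);r=cv2.minAreaRect(ct);print(nm,i,s,r)
    P=np.array([onz(b,*q,z)[:2] for q in cv2.boxPoints(r)]);print(P,P.mean(0),[np.linalg.norm(P[j]-P[j-1]) for j in range(4)],[np.degrees(np.arctan2(*(P[j]-P[j-1])[::-1])) for j in range(4)])
for nm,s,t in(('handle',(521,394),(278,352)),('knob',(332,253),(509,311))):
    print(nm,tri((a,s[0]*k,s[1]*k),(b,t[0]*k,t[1]*k)))
S=lambda c,u,v,w:cv2.resize(c['img'][int(v*k-w):int(v*k+w),int(u*k-w):int(u*k+w)],(390,390),interpolation=cv2.INTER_CUBIC)
cv2.imwrite('pics/crop.png',np.vstack([np.hstack([S(b,278,352,26),S(a,521,400,36)]),np.hstack([S(b,505,311,40),S(a,332,250,50)])])[:,:][::1,::1])
im=cv2.imread('pics/crop.png');cv2.imwrite('pics/crop.png',cv2.resize(im,(600,600)))
E
python3 m.py
```

```text
tray 35 [ 161  210   39   31 1099] ((180.20001220703125, 224.60000610351562), (37.69953536987305, 29.243568420410156), 3.3664608001708984)
[[0.4069 0.4246]
 [0.5105 0.4183]
 [0.5003 0.2839]
 [0.3968 0.2909]] [0.4536 0.3544] [np.float64(0.1341391936509253), np.float64(0.10379809822947723), np.float64(0.134765535581635), np.float64(0.10366607300444804)] [np.float64(85.678245271256), np.float64(-3.4962801294548003), np.float64(-94.37485448547605), np.float64(176.158603773564)]
base 30 [ 275  168  116  109 7183] ((333.540771484375, 223.35520935058594), (107.97289276123047, 114.06124114990234), 87.27368927001953)
[[ 0.6345  0.0172]
 [ 0.6464 -0.389 ]
 [ 0.2659 -0.3923]
 [ 0.2536  0.0069]] [ 0.4501 -0.1893] [np.float64(0.3810703541065905), np.float64(0.4063485410850483), np.float64(0.3805134021714324), np.float64(0.39935823761041744)] [np.float64(1.557673538415806), np.float64(-88.32184111134407), np.float64(-179.4952254446389), np.float64(91.76939148387714)]
handle (array([0.4518, 0.3558, 0.0453]), np.float64(0.000439159528246942))
knob (array([ 0.534 , -0.1583,  0.0607]), np.float64(0.0015365676430501938))
```

View pics/crop.png

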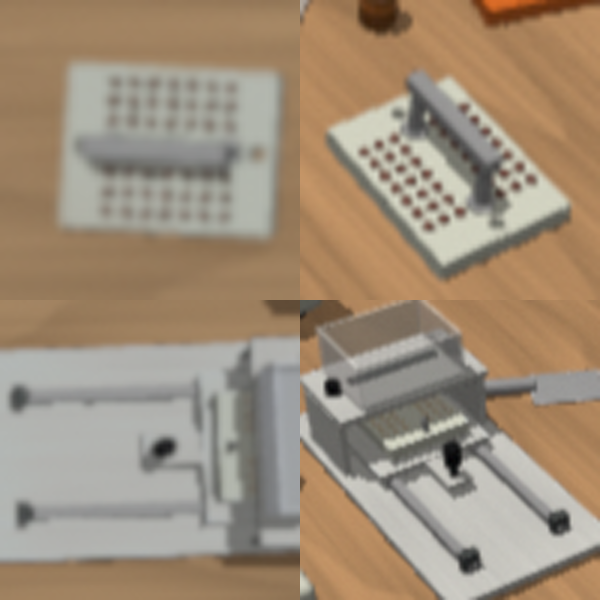

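The crops confirm the white tray: bow handle, brown caps and a hole at each end. The black knob stands on the carriage tongue, just in front of the bridge. Next I'll take wrist looks over the tray and the knob.

```bash
python3 - <<'E'
from h import *
import pickle
np.set_printoptions(precision=3,suppress=True)
for a in(0,np.pi):
    for p in([.452,.355,.25],[.534,-.16,.25],[.54,.02,.25],[.534,-.16,.05]):
        print(round(a,2),p,solver.solve_ik(p,down(a)))
E
```

```text
0 [0.452, 0.355, 0.25] [-1.029  0.287  0.356  1.666 -0.106  1.208 -0.649]
0 [0.534, -0.16, 0.25] [-0.547  0.355  0.997  1.732 -0.316  1.227  0.529]
0 [0.54, 0.02, 0.25] [-0.681  0.247  0.683  1.761 -0.167  1.192  0.049]
0 [0.534, -0.16, 0.05] [-0.483  0.668  0.981  1.947 -0.707  0.916  0.862]
3.14 [0.452, 0.355, 0.25] [-0.592  0.294 -0.202  1.636  0.062  1.218  2.335]
3.14 [0.534, -0.16, 0.25] [-0.682  0.482  1.269  1.738 -0.479  1.284 -2.445]
3.14 [0.54, 0.02, 0.25] [ 0.764  0.481 -1.227  1.674  0.467  1.321  2.595]
3.14 [0.534, -0.16, 0.05] [-0.6    0.854  1.249  1.952 -0.941  1.086 -2.071]
```

```bash
python3 - <<'E'
from h import *
import pickle
np.set_printoptions(precision=3,suppress=True)
R=down(0.)
ctrl.move_pose([.452,.355,.27],R);w1=cam('wrist')
ctrl.movel([.452,.315,.27],rate=.2);w2=cam('wrist')
ctrl.move_pose([.534,-.12,.27],R);w3=cam('wrist')
ctrl.movel([.534,-.08,.27],rate=.2);w4=cam('wrist')
pickle.dump([dict(w) for w in(w1,w2,w3,w4)],open('c1.pkl','wb'))
print(observe()['clock'],w1['eye'],w3['eye'],w3['orientation'])
cv2.imwrite('pics/w.png',cv2.resize(np.vstack([np.hstack([w1['img'],w2['img']]),np.hstack([w3['img'],w4['img']])]),(800,600),interpolation=cv2.INTER_AREA))
E
```

```text
3.9583 [0.453 0.426 0.449] [ 0.536 -0.05   0.449] [[ 1.     0.002  0.001]
 [ 0.002 -0.962 -0.272]
 [ 0.001  0.272 -0.962]]
```

View pics/w.png

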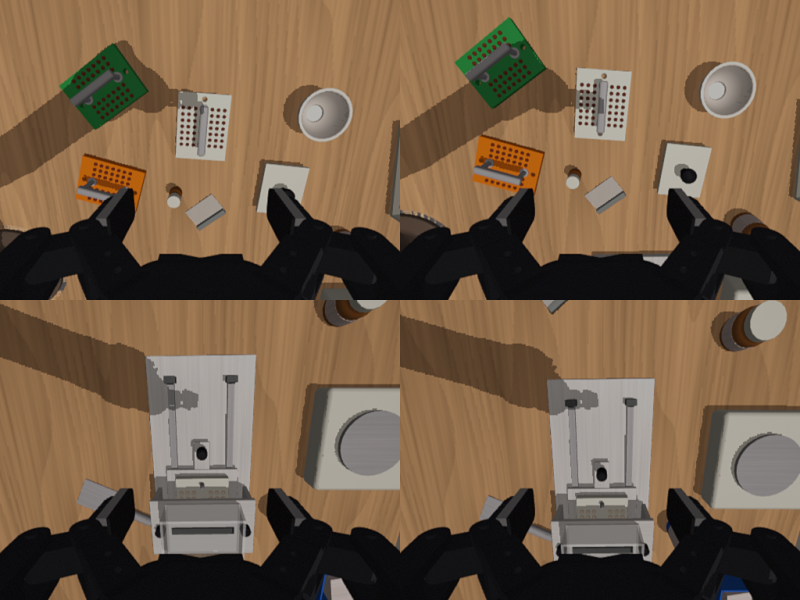

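```bash
cat > m2.py <<'E'
from h import *
from m import blob
import pickle
a,b=pickle.load(open('c0.pkl','rb'));W=pickle.load(open('c1.pkl','rb'))
print('-----')
white=lambda h:(h[...,1]<70)&(h[...,2]>95)
for c,u,v in((W[0],185,115),(W[1],180,95)):
    u,v=int(u*1.28),int(v*1.28)
    i,s,ct=blob(c,u,v,lambda h:(h[...,1]<50)&(h[...,2]>110))
    P=np.array([onz(c,*q[0],.016)[:2] for q in ct],np.float32);r=cv2.minAreaRect(P);print('tray',s,r)
kn=[]
for c,u,v in((W[2],202,153),(W[3],601-400,473-300)):
    u,v=int(u*1.28),int(v*1.28)
    m=(c['img'].max(2)<45).astype(np.uint8);sub=np.zeros_like(m);sub[v-14:v+14,u-12:u+12]=m[v-14:v+14,u-12:u+12]
    M=cv2.moments(sub,True);q=M['m10']/M['m00'],M['m01']/M['m00'];print('knob px',q,M['m00'],cv2.boundingRect(sub));kn.append((c,*q))
print(tri(*kn),[onz(*k,.066) for k in kn])
for c,v0,v1 in((W[2],62,190),(W[3],90,210)):
    hsv=cv2.cvtColor(c['img'],cv2.COLOR_BGR2HSV);m=(hsv[...,1]<60)
    for side in(1,0):
        pts=[]
        for v in range(int(v0*1.28),int(v1*1.28)):
            row=np.where(m[v,int(140*1.28):int(262*1.28)])[0]
            if len(row):pts.append(onz(c,(row.max() if side else row.min())+int(140*1.28),v,.02)[:2])
        pts=np.array(pts,np.float32)
        vx,vy,x,y=cv2.fitLine(pts,cv2.DIST_HUBER,0,.001,.001).ravel();vx,vy=(vx,vy) if vy>0 else(-vx,-vy)
        print('edge',side,'yaw(deg of +y)',np.degrees(np.arctan2(-vx,vy)),'x at y=-.1',x+vx/vy*(-.1-y))
c=b;hsv=cv2.cvtColor(c['img'],cv2.COLOR_BGR2HSV);m=hsv[...,1]<60
for lo in(1,0):
    pts=[]
    for u in range(int(436*.64),int(530*.64)):
        r=np.where(m[int(255*.64):int(368*.64),u])[0]+int(255*.64);pts.append(onz(c,u,r.max() if lo else r.min(),.02)[:2])
    vx,vy,x,y=cv2.fitLine(np.array(pts,np.float32),cv2.DIST_HUBER,0,.001,.001).ravel();vx,vy=(vx,vy) if vy>0 else(-vx,-vy)
    print('top edge',lo,np.degrees(np.arctan2(-vx,vy)),x+vx/vy*(-.1-y))
S=lambda c,u,v,w:cv2.resize(c['img'][int(v*1.28-w):int(v*1.28+w),int(u*1.28-w):int(u*1.28+w)],(400,400),interpolation=cv2.INTER_CUBIC)
cv2.imwrite('pics/crop2.png',np.hstack([S(W[0],203,127,50),S(W[2],202,150,70)]))
E
python3 m2.py | sed -n '/-----/,$p'
```

```text
-----
tray [ 225  117   71   89 5512] ((0.4560902416706085, 0.3546069860458374), (0.13070383667945862, 0.10006522387266159), 86.03575897216797)
tray [ 224   87   72   93 5801] ((0.45601335167884827, 0.35443854331970215), (0.1303369700908661, 0.1000610738992691), 86.08673858642578)
knob px (257.8314606741573, 195.93258426966293) 178.0 (252, 188, 13, 17)
knob px (257.7900552486188, 222.73480662983425) 181.0 (252, 214, 13, 18)
(array([ 0.5385, -0.1597,  0.063 ]), np.float64(3.5891573669923474e-05)) [array([ 0.5384, -0.1588,  0.066 ]), array([ 0.5385, -0.1585,  0.066 ])]
edge 1 yaw(deg of +y) 0.84209836 x at y=-.1 0.6359889
edge 0 yaw(deg of +y) 0.9264237 x at y=-.1 0.43938413
edge 1 yaw(deg of +y) 0.8541604 x at y=-.1 0.63595635
edge 0 yaw(deg of +y) 0.9300574 x at y=-.1 0.43936697
top edge 1 0.8712564 0.4353066
top edge 0 0.6043189 0.6351136
```

View pics/crop2.png

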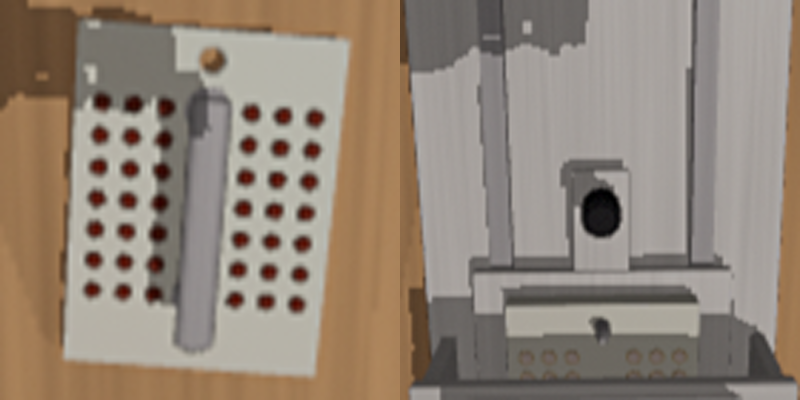

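Measured so far:
- **Tray:** centre (0.456, 0.3545), yaw −4.0°. It measures 130 x 100 mm, which matches the description.
- **Knob:** (0.5385, −0.1593, 0.063), on the filler's centre line.
- **Filler:** yaw +0.88°.

Now I'll pull the carriage out.

```bash
python3 - <<'E'
from h import *
import pickle
np.set_printoptions(precision=4,suppress=True)
y=np.radians(.88);R=down(y);d=np.array([-np.sin(y),np.cos(y),0])
k=np.array([.5385,-.1592,.043])
fingers.set_gripper(.05,40)
ctrl.move_pose(k+[0,0,.1],R)
print(ctrl.movel(k,rate=.1,threshold=15),observe()['tool_pos'])
fingers.set_gripper(0,50);s=observe();print('width',s['width'],s['wrist_force'])
hit=ctrl.movel(k+d*.18,rate=.1,threshold=18);s=observe();p=np.array(s['tool_pos'])
print('hit',hit,p,(p-k)@d,s['wrist_force'],s['width'])
ctrl.dwell(.3);s=observe();print(s['wrist_force'],s['width'],(np.array(s['tool_pos'])-k)@d)
fingers.set_gripper(.05);p=np.array(observe()['tool_pos'])
ctrl.movel(p+[0,0,.12],rate=.2)
ctrl.movel(p+[0,-.07,.227],rate=.25);w1=cam('wrist')
ctrl.movel(p+[0,-.03,.227],rate=.25);w2=cam('wrist')
pickle.dump([dict(w1),dict(w2)],open('c2.pkl','wb'))
print(observe()['clock'],observe()['tool_pos'])
cv2.imwrite('pics/w2.png',cv2.resize(np.hstack([w1['img'],w2['img']]),(800,300),interpolation=cv2.INTER_AREA))
E
```

```text
False [ 0.539  -0.1594  0.0436]
width 0.00017506037770096672 [-0.0303 -0.0029  0.4808]
hit False [0.5358 0.0201 0.043 ] 0.1793137085352639 [-0.562  -0.5352  0.4341] 9.600039336945654e-05
[-0.6419  1.3968  0.0731] -0.00027444603044280477 0.17983555991851122
11.3333 [ 0.5351 -0.0079  0.2685]
```

View pics/w2.png

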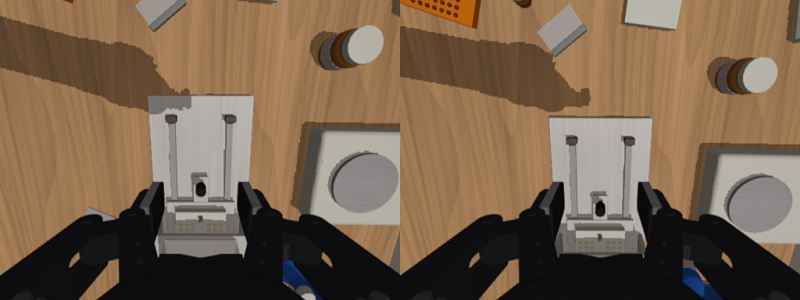

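The fingers shut to zero width, so the knob was not held. I'll find where it is now.

```bash
python3 - <<'E'
from h import *
import pickle
np.set_printoptions(precision=4,suppress=True)
W=pickle.load(open('c2.pkl','rb'));kn=[]
for c,u,v in((W[0],200,189),(W[1],199,210)):
    u,v=int(u*1.28),int(v*1.28)
    m=(c['img'].max(2)<45).astype(np.uint8);sub=np.zeros_like(m);sub[v-16:v+16,u-12:u+12]=m[v-16:v+16,u-12:u+12]
    M=cv2.moments(sub,True);q=M['m10']/M['m00'],M['m01']/M['m00'];print('knob px',q,M['m00'],cv2.boundingRect(sub));kn.append((c,*q))
print(tri(*kn),[onz(*k,.066) for k in kn])
s=cam('scene');cv2.imwrite('pics/s2.png',cv2.resize(s['img'][100:240,130:300],(680,560),interpolation=cv2.INTER_CUBIC))
for c in W: print(c['eye'],proj(c,[.539,-.159,.063]))
E
```

```text
knob px (256.5027322404372, 241.91803278688525) 183.0 (251, 233, 12, 18)
knob px (255.82539682539684, 267.0687830687831) 189.0 (250, 257, 12, 20)
(array([ 0.5385, -0.1604,  0.0605]), np.float64(3.9230380030725085e-05)) [array([ 0.5384, -0.1579,  0.066 ]), array([ 0.5385, -0.1573,  0.066 ])]
[0.5362 0.0208 0.4477] [256.8908 241.7511]
[0.536  0.0627 0.4475] [256.1497 267.0704]
```

View pics/s2.png

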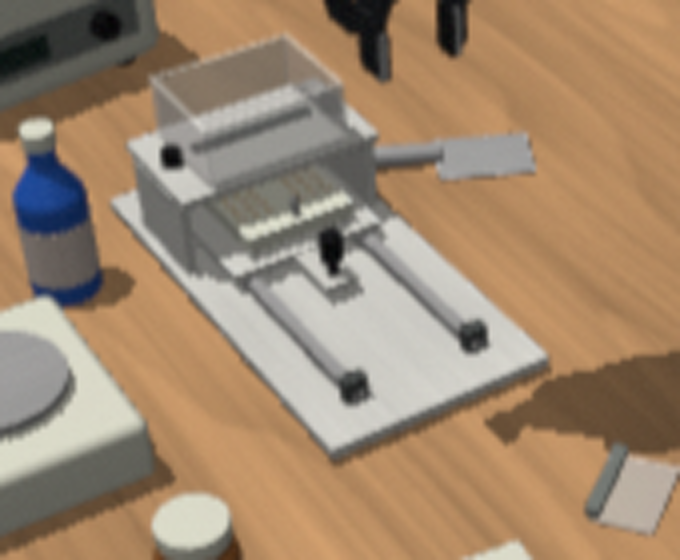

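The knob did not move and the position still measures the same. I'll go back down and look before closing.

```bash
python3 - <<'E'
from h import *
np.set_printoptions(precision=4,suppress=True)
y=np.radians(.88);R=down(y)
k=np.array([.5385,-.1595,.043])
fingers.set_gripper(.06,40)
ctrl.move_pose(k+[0,0,.06],R)
ctrl.movel(k,rate=.1,threshold=15);s=observe();print(s['tool_pos'],s['width'],s['wrist_force'])
w=cam('wrist');a=cam('scene')
print(proj(w,[.5385,-.1595,.063]),proj(w,s['tool_pos']),proj(a,[.5385,-.1595,.063]))
fingers.set_gripper(.014,25);s=observe();print(s['tool_pos'],s['width'],s['wrist_force'],s['clock'])
w2=cam('wrist');a2=cam('scene')
f=lambda c,u,v,r:cv2.resize(c['img'][v-r:v+r,u-r:u+r],(300,300),interpolation=cv2.INTER_CUBIC)
u,v=proj(a,[.5385,-.1595,.063]).astype(int)
cv2.imwrite('pics/g.png',np.vstack([np.hstack([cv2.resize(w['img'],(400,300)),f(a,u,v,50)]),np.hstack([cv2.resize(w2['img'],(400,300)),f(a2,u,v,50)])]))
E
```

```text
[ 0.5389 -0.1597  0.0434] 0.06045996688972103 [ 0.4701 -0.0049 -0.7357]
[252.7023 232.7032] [253.5891 221.2937] [211.522  161.6639]
[ 0.5385 -0.1595  0.0431] 0.013906493843213795 [ 0.1109  0.0336 -0.5589] 13.9
```

View pics/g.png

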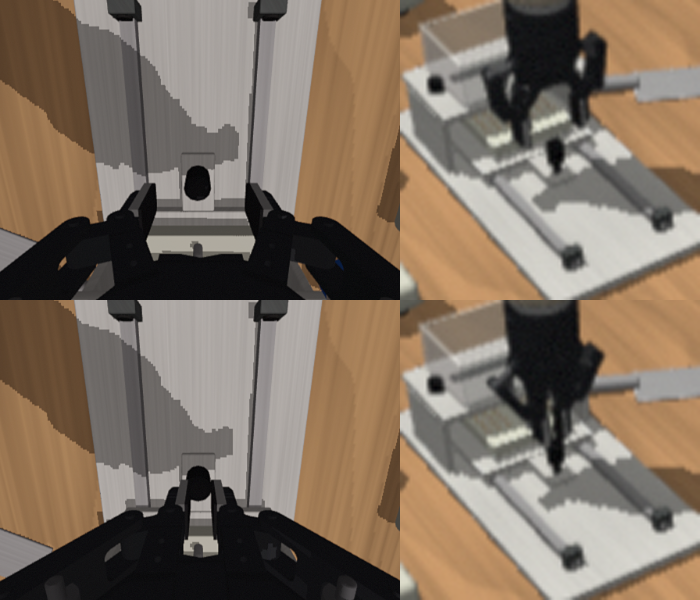

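The knob is on the +y side of the fingers. The fingers really sit behind the reported TCP, by an amount that shows in both the wrist and scene views. I'll measure that offset by triangulating the fingertips, shut and in free air.

```bash
python3 - <<'E'
from h import *
import pickle
np.set_printoptions(precision=4,suppress=True)
y=np.radians(.88);R=down(y)
fingers.set_gripper(.06,40)
ctrl.movel([.5385,-.1595,.12],rate=.2)
ctrl.movel([.5385,-.02,.12],rate=.25)
w0=cam('wrist');a0=cam('scene');s=observe();p=s['tool_pos'];print(p,s['tool_rot'])
fingers.set_gripper(0,30);w=cam('wrist');a=cam('scene');b=cam('top');p=observe()['tool_pos']
pickle.dump([dict(x) for x in(w0,a0,w,a,b)],open('c3.pkl','wb'))
print(p,observe()['clock'])
out=[]
for c,r in((w,60),(a,40),(b,40),(w0,60)):
    q=proj(c,p);u,v=q.astype(int);print(q,u-r,v-r,2*r);im=cv2.resize(c['img'][max(0,v-r):v+r,u-r:u+r],(400,300 if 0 else 400),interpolation=cv2.INTER_CUBIC)
    t=tuple(int(x) for x in (q-[u-r,v-r])*400/(2*r));cv2.circle(im,t,4,(0,0,255),1);out.append(im)
cv2.imwrite('pics/tip.png',cv2.resize(np.vstack([np.hstack(out[:2]),np.hstack(out[2:])]),(600,600)))
E
```

```text
[ 0.5382 -0.022   0.1198] [[ 0.0128 -0.0004  0.9999]
 [-0.9999 -0.001   0.0128]
 [ 0.001  -1.     -0.0004]]
[ 0.5385 -0.02    0.12  ] 16.6
[253.5566 221.2312] 193 161 120
[232.5043 169.2782] 192 129 80
[286.9513 196.9526] 246 156 80
[254.3573 220.3556] 194 160 120
```

View pics/tip.png

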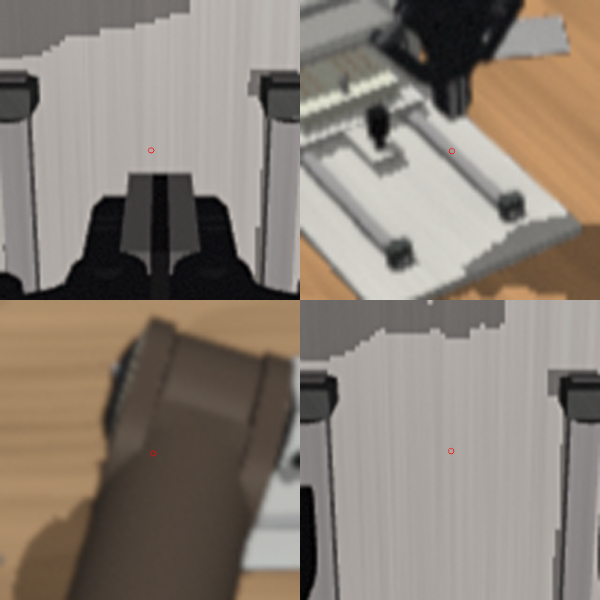

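```bash
python3 - <<'E'
from h import *
import pickle
np.set_printoptions(precision=4,suppress=True)
w0,a0,w,a,b=pickle.load(open('c3.pkl','rb'))
print(tri((w,257,230.2),(a,233.9,159.7)), 'tcp .5385 -.02 .12')
for z in(.10,.12,.14,.145,.15):print(z,onz(w,257,230.2,z),onz(a,233.9,159.7,z))
E
```

```text
(array([ 0.54  , -0.0074,  0.1639]), np.float64(0.0007815311045576169)) tcp .5385 -.02 .12
0.1 [ 0.5411 -0.0348  0.1   ] [ 0.4967 -0.0838  0.1   ]
0.12 [ 0.5409 -0.0264  0.12  ] [ 0.5101 -0.0596  0.12  ]
0.14 [ 0.5407 -0.018   0.14  ] [ 0.5235 -0.0355  0.14  ]
0.145 [ 0.5407 -0.0159  0.145 ] [ 0.5269 -0.0294  0.145 ]
0.15 [ 0.5406 -0.0138  0.15  ] [ 0.5302 -0.0234  0.15  ]
```

The fingertip sits at (0.540, −0.007 front edge, 0.164) while the reported TCP z is 0.120. So x and y agree, but the real tip is about 44 mm higher than reported. A gentle touch on the bare counter will calibrate that exactly.

```bash
python3 - <<'E'
from h import *
np.set_printoptions(precision=4,suppress=True)
ctrl.movel([.5385,.085,.04],rate=.2)
t=observe()['clock'];s0=observe()['wrist_force']
h=ctrl.movel([.5385,.085,-.055],rate=.04,threshold=4);s=observe();print(h,s['tool_pos'],np.array(s['wrist_force'])-s0,s['clock'])
ctrl.dwell(.1);print(observe()['tool_pos'],observe()['wrist_force'])
ctrl.movel([.5385,.085,.04],rate=.2);print(observe()['clock'])
E
```

```text
True [ 0.5385  0.085  -0.0365] [-1.1847 -0.2076  9.1492] 19.1083
[ 0.5384  0.085  -0.0365] [-1.041   1.0262  6.9733]
19.7417
```

The touch gives it: the tip is at command z + 36.5 mm, which is more trustworthy than the visual 44 mm. I'll redo the knob pull with that offset.

```bash
echo 'OFF=np.array([0,0,.0365])' >> h.py; python3 - <<'E'
from h import *
np.set_printoptions(precision=4,suppress=True)
y=np.radians(.88);R=down(y);d=np.array([-np.sin(y),np.cos(y),0])
k=np.array([.5385,-.1595,.043])-OFF
fingers.set_gripper(.05,40)
ctrl.movel(k+d*.1+[0,0,.05],rate=.25,rotation=R)
ctrl.movel(k+[0,0,.05],rate=.25)
print(ctrl.movel(k,rate=.1,threshold=12),observe()['tool_pos'])
fingers.set_gripper(0,50);s=observe();print('width',s['width'],s['wrist_force'])
if s['width']>.012:
    hit=ctrl.movel(k+d*.178,rate=.1,threshold=18);s=observe();p=np.array(s['tool_pos'])
    print('hit',hit,p,(p-k)@d,s['wrist_force'],s['width'])
    ctrl.dwell(.2);s=observe();print(s['wrist_force'],s['width'],(np.array(s['tool_pos'])-k)@d)
print(observe()['clock'])
E
```

```text
False [ 0.5386 -0.1594  0.0065]
width 0.01852541137165124 [-7.1582  1.0586  8.5222]
hit True [0.5338 0.0005 0.0071] 0.1600271283074762 [-0.2203 -2.5787  6.3268] 0.0185925913300814
[-1.7582 -1.4363  6.3434] 0.018724771234696302 0.16005861808280497
24.2583
```

```bash
python3 - <<'E'
from h import *
import pickle
np.set_printoptions(precision=4,suppress=True)
y=np.radians(.88);d=np.array([-np.sin(y),np.cos(y),0])
k=np.array([.5385,-.1595,.043])-OFF
hit=ctrl.movel(k+d*.18,rate=.04,threshold=14);s=observe();p=np.array(s['tool_pos'])
print('hit',hit,p,(p-k)@d,s['wrist_force'],s['width'])
fingers.set_gripper(.05);q=p+[0,0,.06];ctrl.movel(q,rate=.2)
ctrl.movel([.535,-.03,.24],rate=.25);w1=cam('wrist')
ctrl.movel([.535,.01,.24],rate=.25);w2=cam('wrist')
pickle.dump([dict(w1),dict(w2)],open('c4.pkl','wb'))
print(observe()['clock'])
cv2.imwrite('pics/w4.png',np.hstack([w1['img'][60:384,140:380],w2['img'][60:384,140:380]]))
E
```

```text
hit True [0.5337 0.0004 0.0071] 0.1599638887272681 [-0.8009 -0.784   4.6716] 0.018333807911342877
26.6333
```

View pics/w4.png

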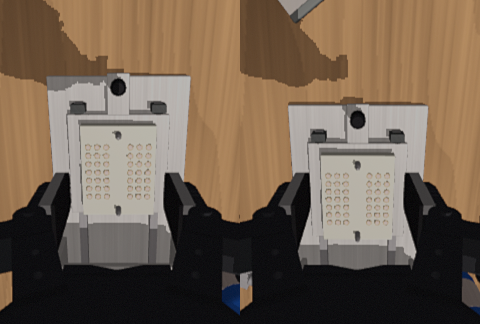

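The carriage is out. It stopped at the same place twice under about 14 N or more, and the tongue now reaches the base's front end. The plate with both dowels is in full view. Next I'll measure the plate's centre and yaw, and the height of the tray handle.

```bash
python3 - <<'E' | sed -n '/-----/,$p'
from m import *
np.set_printoptions(precision=4,suppress=True)
print('-----')
W=pickle.load(open('c4.pkl','rb'));T=pickle.load(open('c1.pkl','rb'))
kn=[];pl=[];dw={0:[],1:[]}
for n,(c,u,v,ku,kv,D) in enumerate(((W[0],140+117,60+170,140+118,60+87,((117,134),(117,210))),(W[1],140+117,60+200,140+117,60+119,((117,165),(117,236))))):
    g=c['img'].astype(int);print('plate/alu colour',g[v,u],g[v,u-45],g[v,u+43])
    m=((g[...,2]-g[...,0])>10)&(g.max(2)>120)&(g[...,2]-g[...,0]<60)
    z=np.zeros(m.shape,np.uint8);z[v-70:v+60,u-50:u+50]=m[v-70:v+60,u-50:u+50]
    z=cv2.morphologyEx(z,cv2.MORPH_CLOSE,np.ones((7,7)));cs,_=cv2.findContours(z,cv2.RETR_EXTERNAL,cv2.CHAIN_APPROX_NONE);ct=max(cs,key=cv2.contourArea)
    P=np.array([onz(c,*q[0],.06)[:2] for q in ct],np.float32);print('plate',cv2.minAreaRect(P));pl.append((c,*cv2.minAreaRect(ct)[0]))
    def cen(f,u,v,r):
        s=np.zeros(f.shape,np.uint8);s[v-r:v+r+1,u-r:u+r+1]=f[v-r:v+r+1,u-r:u+r+1];M=cv2.moments(s,True);return M['m10']/M['m00'],M['m01']/M['m00'],M['m00']
    q=cen(g.max(2)<45,ku,kv,12);kn.append((c,*q[:2]));
    for j in(0,1):
        q=cen(((g[...,2]-g[...,0])<9),D[j][0]+140,D[j][1]+60,8);print('dowel',j,q);dw[j].append((c,*q[:2]))
print('knob',tri(*kn),'plate c',tri(*pl));
for j in(0,1):print('dowel',j,tri(*dw[j]),[onz(*o,.074) for o in dw[j]])
bar=[]
for c,u,v in((T[0],260,165),(T[1],258,135)):
    g=c['img'].astype(int);print('bar col',g[v,u],g[v,u-20],g[v,u+22])
    m=((g[...,2]-g[...,0])<4)&(g.max(2)>90);n,l,st,ce=cv2.connectedComponentsWithStats(m[v-45:v+45,u-25:u+25].astype(np.uint8));i=1+st[1:,4].argmax()
    cs,_=cv2.findContours((l==i).astype(np.uint8),0,1);r=cv2.minAreaRect(max(cs,key=cv2.contourArea));print(st[i],r);bar.append((c,r[0][0]+u-25,r[0][1]+v-45))
print('bar',tri(*bar))
E
```

```text
-----
plate/alu colour [167 178 182] [166 170 176] [167 170 176]
plate ((0.5368677377700806, -0.1173044964671135), (0.14395377039909363, 0.11035682260990143), 86.37894439697266)
dowel 0 (257.8529411764706, 194.97058823529412, 34.0)
dowel 1 (258.1320754716981, 271.0566037735849, 53.0)
plate/alu colour [166 177 182] [170 174 180] [169 173 178]
plate ((0.5393339395523071, -0.11590373516082764), (0.14239183068275452, 0.11442242562770844), 85.46619415283203)
dowel 0 (257.0769230769231, 225.02564102564102, 39.0)
dowel 1 (257.23728813559325, 297.0169491525424, 59.0)
knob (array([0.5359, 0.0003, 0.0619]), np.float64(6.316985964445381e-05)) plate c (array([ 0.5399, -0.1113,  0.0656]), np.float64(0.0017334246165624225))
dowel 0 (array([ 0.5369, -0.06  ,  0.0683]), np.float64(7.86975672959151e-05)) [array([ 0.537 , -0.0584,  0.074 ]), array([ 0.5368, -0.0577,  0.074 ])]
dowel 1 (array([ 0.5389, -0.1666,  0.0729]), np.float64(3.3472381833861154e-05)) [array([ 0.5389, -0.1659,  0.074 ]), array([ 0.5389, -0.1658,  0.074 ])]
bar col [144 144 150] [173 183 186] [176 187 187]
[24 18  2  8  8] ((24.91999626159668, 21.559999465942383), (0.8485281467437744, 7.071067810058594), 8.130102157592773)
bar col [88 87 91] [39 44 62] [173 184 184]
[23 35  3 17 20] ((24.40272331237793, 43.05642318725586), (1.8089704513549805, 16.031219482421875), 3.5763344764709473)
bar (array([ 0.4634,  0.3032, -0.8955]), np.float64(0.005128088714035768))
```

```bash
python3 - <<'E' 
from h import *
import pickle
np.set_printoptions(precision=4,suppress=True)
T=pickle.load(open('c1.pkl','rb'));bar=[]
for c,u,v in((T[0],260,165),(T[1],258,135)):
    g=c['img'].astype(int);m=((g[...,1]-g[...,0])<4)&(g[...,2]-g[...,0]<12)&(g.max(2)>65)
    z=cv2.morphologyEx(m[v-45:v+45,u-22:u+22].astype(np.uint8),cv2.MORPH_OPEN,np.ones((3,3)))
    n,l,st,ce=cv2.connectedComponentsWithStats(z);i=1+st[1:,4].argmax()
    cs,_=cv2.findContours((l==i).astype(np.uint8),0,1);r=cv2.minAreaRect(max(cs,key=cv2.contourArea));print(st[i],r);bar.append((c,r[0][0]+u-22,r[0][1]+v-45))
print('bar',tri(*bar),[onz(*o,.065) for o in bar])
R=down(-.069);t=np.array([.456,.3545,.038])-OFF
ctrl.move_pose(t+[0,0,.11],R)
print(ctrl.movel(t,rate=.15,threshold=12),observe()['tool_pos'])
fingers.set_gripper(0,100);s=observe();print('width',s['width'],s['wrist_force'],s['tool_pos'])
ctrl.movel(t+[0,0,.09],rate=.15);ctrl.dwell(.2);s=observe();w=cam('wrist');print(s['wrist_force'],s['ft_torque'],s['tool_pos'],s['width'],s['clock'])
pickle.dump((dict(w),s['tool_pos'],s['tool_rot']),open('c5.pkl','wb'))
cv2.imwrite('pics/w5.png',cv2.resize(w['img'][100:384,120:400],(790,800*284//280))[:600])
E
```

```text
[ 14  14  15  65 642] ((20.77058982849121, 46.01764678955078), (11.171917915344238, 64.45003509521484), 3.7313973903656006)
[ 15  14  15  66 667] ((22.00186538696289, 46.46950149536133), (11.346101760864258, 65.55072784423828), 3.5035314559936523)
bar (array([0.4559, 0.3543, 0.0432]), np.float64(1.9117875608151808e-05)) [array([0.4557, 0.3582, 0.065 ]), array([0.4558, 0.3559, 0.065 ])]
False [0.4568 0.3545 0.0023]
width 0.012334012699355839 [-2.3016 -1.5118  6.4228] [0.456  0.3551 0.0025]
[-0.2066  0.6246 -3.4324] [-0.0148 -0.0264  0.0245] [0.4555 0.354  0.0905] 0.012096706796539018 30.2917
```

View pics/w5.png

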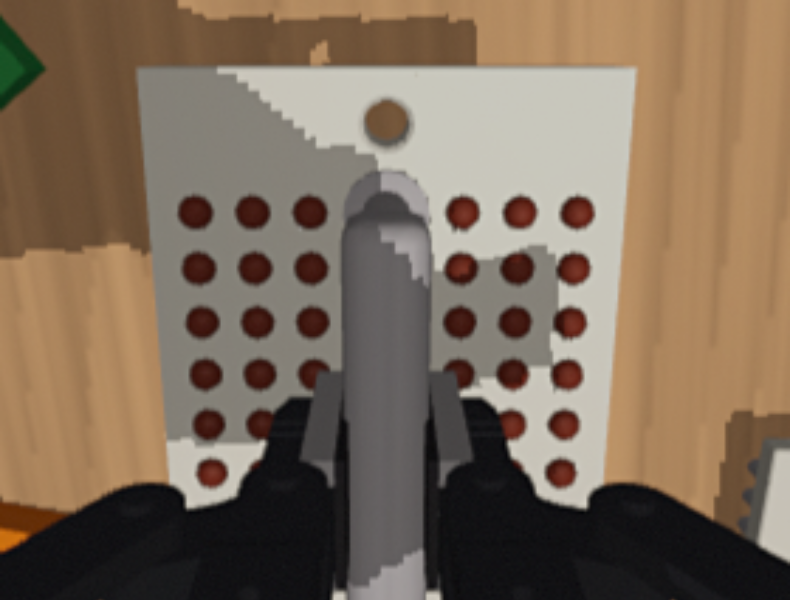

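The tray is gripped squarely: the bar is between the pads at 12 mm width and the scale reads about 3.7 N. Its front hole is at full-image pixel (257,143). I'll use that to get the hole's offset from the tool, then carry the tray to a hover over the dowels.

```bash
cat > go.py <<'E'
from h import *
import pickle
np.set_printoptions(precision=4,suppress=True)
def hole(c,u,v,zt):  # dark/woody hole centre near pixel, by plate colour contrast
    g=c['img'].astype(int);m=(g[...,2]-g[...,0]>25).astype(np.uint8);s=np.zeros_like(m);r=11;s[v-r:v+r,u-r:u+r]=m[v-r:v+r,u-r:u+r]
    M=cv2.moments(s,True);q=(M['m10']/M['m00'],M['m01']/M['m00']);return q,M['m00'],onz(c,*q,zt)
w,p,Rm=pickle.load(open('c5.pkl','rb'));p=np.array(p)
q,n,h=hole(w,257,143,p[2]-.0025+.016);print('hole',q,n,h)
yt=-.069;dy=np.array([-np.sin(yt),np.cos(yt),0])
c=h-dy*.054;print('tray centre by hole',c[:2],'tool',p[:2])
z=np.array(Rm)[:,2];print('tool yaw',np.degrees(np.arctan2(z[1],z[0])))
rel=np.array([ (c-p)@np.array([np.cos(yt),np.sin(yt),0]),(c-p)@dy]);print('centre rel tool (along x,y of tray)',rel)
E
python3 go.py; python3 - <<'E'
from h import *
import pickle
W=pickle.load(open('c4.pkl','rb'));np.set_printoptions(precision=4,suppress=True)
print([onz(W[0],257.85,194.97,.07),onz(W[1],257.08,225.03,.07),onz(W[0],258.13,271.06,.07),onz(W[1],257.24,297.02,.07)])
E
```

```text
hole (256.4848484848485, 141.53939393939393) 165.0 [0.4612 0.408  0.104 ]
tray centre by hole [0.4574 0.3541] tool [0.4555 0.354 ]
tool yaw -3.9569134578612517
centre rel tool (along x,y of tray) [0.002  0.0002]
[array([ 0.537 , -0.0596,  0.07  ]), array([ 0.5368, -0.0594,  0.07  ]), array([ 0.5389, -0.1683,  0.07  ]), array([ 0.5389, -0.1687,  0.07  ])]
```

The camera reads 2.0 mm high in x: the jaws centre the bar, and the knob showed the same +2.2 mm. So the tool target is (0.5359, −0.1142), yaw 0.95°. Now I'll carry it over and lower it under force watch.

```bash
python3 - <<'E'
from h import *
np.set_printoptions(precision=4,suppress=True)
R=down(.0166)
ctrl.movel([.4555,.354,.14],rate=.2)
ctrl.move_pose([.5359,-.1142,.14],R)
ctrl.movel([.5359,-.1142,.092],rate=.12);ctrl.dwell(.2);s=observe();print(s['tool_pos'],s['wrist_force'])
h=ctrl.movel([.5359,-.1142,.064],rate=.03,threshold=5);s=observe();print(h,s['tool_pos'],s['wrist_force'],s['ft_torque'],s['width'],s['clock'])
E
```

```text
[ 0.5365 -0.1143  0.0927] [ 0.2146  0.5404 -2.7944]
False [ 0.536  -0.1143  0.0642] [ 0.2258 -0.052  -3.8916] [ 0.0221 -0.0333  0.0233] 0.012281231396687797 34.3
```

The tray went down over the dowels without catching, with its underside now about 1–2 mm above the plate. Now I'll seat it, pause, and press.

```bash
python3 - <<'E'
from h import *
np.set_printoptions(precision=4,suppress=True)
P=lambda t:(lambda s:print(t,s['tool_pos'],s['wrist_force'],s['ft_torque'],s['width'],s['clock']))(observe())
xy=[.5359,-.1142]
h=ctrl.movel(xy+[.0605],rate=.02,threshold=4);P(h);ctrl.dwell(.4);P('seat')
for z in(.0585,.0565,.0545,.0525,.0505):
    h=ctrl.movel(xy+[z],rate=.03);P(z)
    if observe()['wrist_force'][2]>17:break
ctrl.dwell(.4);P('end')
E
```

```text
True [ 0.5364 -0.1144  0.0615] [ 1.7471 -0.6824  4.4199] [ 0.0243 -0.146  -0.0278] 0.012046161133462577 34.5167
seat [ 0.5363 -0.1144  0.0613] [ 3.9966 -1.4386  3.7861] [-0.247  -0.8141 -0.0409] 0.012342922775006367 34.9167
0.0585 [ 0.5363 -0.1144  0.0587] [ 2.2505 -0.055   6.6746] [-0.1835 -0.4263  0.0087] 0.012067337398200508 35.1667
0.0565 [ 0.5363 -0.1144  0.0569] [ 2.573  -0.3741  7.8174] [-0.018  -0.3459  0.0453] 0.012205966302599736 35.4167
0.0545 [ 0.5364 -0.1148  0.0563] [-3.6127  0.6024 25.5418] [0.1198 0.7362 0.0098] 0.01237120056565941 35.6667
end [ 0.5364 -0.1148  0.0563] [-3.3361  1.2885 25.2793] [ 0.1521  0.8157 -0.06  ] 0.011971420403411053 36.0667
```

The force jumps at tool z 0.0563, about 6 mm below the seating height, so the plate is bottomed and steady at 25 N. One last picture, plus a check that the knob and carriage stayed put.

```bash
python3 - <<'E'
from h import *
np.set_printoptions(precision=4,suppress=True)
w=cam('wrist');a=cam('scene');u,v=proj(w,[.5359,.0003,.062]).astype(int);print(u,v)
g=w['img'].max(2)<45;s=np.zeros(g.shape,np.uint8);r=22;s[max(0,v-r):v+r,u-r:u+r]=g[max(0,v-r):v+r,u-r:u+r];M=cv2.moments(s,True)
print('knob',onz(w,M['m10']/M['m00'],M['m01']/M['m00'],.064),M['m00'])
x,y=proj(a,[.536,-.11,.08]).astype(int)
cv2.imwrite('pics/end.png',np.hstack([cv2.resize(w['img'],(400,300)),cv2.resize(a['img'][y-60:y+60,x-80:x+80],(400,300),interpolation=cv2.INTER_CUBIC)]))
s=observe();print(s['tool_pos'],s['wrist_force'],s['clock'])
E
```

```text
255 26
knob [0.5358 0.0005 0.064 ] 1426.0
[ 0.5364 -0.1148  0.0563] [-3.6278  0.5676 24.7359] 36.1667
```

View pics/end.png

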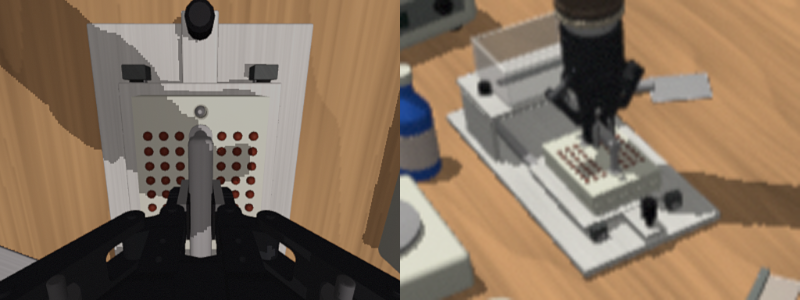

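The dowel shows in the tray's front hole at (200,112). The tray sits square on the plate, and the knob is still at the stop position (y 0.0005). Handing in.

```bash
python3 -c "
from h import *
print(ticket.sign_off());s=observe();print(s['tool_pos'],s['wrist_force'],s['clock'])"
```

```text
the job is handed in; nothing more can be done
None
the job is handed in; nothing more can be done
```

I drew the carriage out to its end stop, set the white cap tray on the body plate over its dowels, and handed the job in at about 36 s while still pressing it down. The sign-off gives no verdict.

**Last checks**
- **Press:** the push held steady at about 25 N. The force jumped about 6 mm below the calculated seating height, which fits a bottomed plate.
- **Tray:** a dowel shows in the tray's front hole and the tray sits square. The rear dowel was hidden by the gripper, but the tray went down over the dowels without catching.
- **Carriage:** the knob is still where the pull ended. The carriage stopped there on two separate pulls. It moved 160 mm rather than 170 mm, so I take it to have started about 10 mm out.
- **Bystanders:** I moved none on purpose and the pictures show none disturbed, but I did not measure their positions afterwards.

**What failed or disagreed**
- **First knob grasp:** the fingers closed above the knob, because the real fingertips are 36.5 mm higher than the reported TCP. The cameras suggested 44 mm; I used the value from a touch on the counter.
- **Camera x:** the wrist camera read about 2 mm high in x, so I corrected for it before placing the tray.
- **Handle height:** my two-view measurement came out at 43–45 mm instead of 58 mm. I used the text's value and the grasp held.

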